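# Clock the pie dolly true on the turntable

### The arm

A 6-joint arm with a two-finger parallel gripper is mounted at the origin on the work surface; the furniture and walls round the work are solid. World frame = base frame: x ahead of the robot, y to its left, z up, the work surface at z = 0. Lengths are in m, angles in rad, forces in N, time in s.
With the tool pointing down it reaches from about 0.375 to 0.975 m from the base axis. Payload 3.8 kg.
Tool frame: the origin (TCP) lies at the centre of the arm's flange, where the gripper is bolted on; the fingertips stand 166 mm ahead of it and the grasp point (between the pads) lies 147 mm ahead of it; z points along the fingers, y is the line along which they close (so a half turn about z gives the same grasp; the last joint's range is limited). The gripper opens to 88 mm and grips with 3 to 60 N. Pads are 18 mm wide; open, the fingers measure 123 mm over their backs; the gripper's body (75 mm by 187 mm) begins 45 mm behind the grasp point.
Start: joints at [-1.189, 0.264, 1.604, -0, 1.274, -0.037], TCP at [0.274, -0.617, 0.405] pointing down, gripper open.
Joint ranges: [-2.63, 2.63], [-0.94, 2.18], [0.31, 2.57], [-1.31, 4.45], [0, 2.66], [-2.55, 2.55]. Speed limits (rad/s): [2.57, 2.57, 3.14, 3.14, 3.14, 3.14].

### API

Orientations are given as a unit quaternion [w, x, y, z].
In Python, from workcell import manip gives the robot as it stands.
- The arm moves only by the shell command python3 -m inch 'ROWS' [FORCE]. ROWS is text: rows parted by semicolons, each of 5 numbers parted by spaces: the shift along the tool's x, y, z in units of 40 mm (1.0 is 40 mm), then the turn about the tool's z in units of 8 degrees (1.0 is 8 degrees), then the opening, from 0 (shut) to 1 (fully open). In form: dx dy dz turn claw; .... A call has 1 to 10 rows; each row shifts and turns the commanded pose from where the row before left it, along the tool's axes as they then stand; what a row does not reach is not made up. A row lasts 1/10 s, in which the tool goes at most 50 mm and 8.59 degrees, less where a joint would pass 70% of its speed; a pose out of reach is approached as far as the arm can. A call is refused whole if a number of a shift passes 1 or a number of a turn 1, either way. A call with a gripper value outside its range is refused whole. The fingers move at their own pace and stop on an object; FORCE is the grip in N (left out, the last holds). Time passes only in rows, so rows that do not move let the fingers close. It gives the time, the measured TCP pose, the force, the opening and the grip force at its end, in the units of the state.
- manip.get_obs(): the state, without advancing time (a new reading comes with each control period).
- manip.grab_frame(name): name is "scene" or "top"; returns a dict with "frame" (480x640x3 uint8, red, green, blue), "z_map" (480x640 float32, m along the optical axis (not along the pixel's ray), 0 where there is no reading), "fx", "fy", "cx", "cy" (pixels), "distortion" ([k1, k2, p1, p2, k3] as OpenCV has them; the pictures are not rectified), "R" (3x3) and "t" (3): a world point X has camera coordinates R X + t. Camera axes: x right, y down, z forward; pixel columns grow to the right and rows downward; lengths in m; the calibration is good to about 2 mm. A picture is of the moment at which its call begins.
- manip.finish_job(): hands the job in; it is judged then, once.
The state is a dict: "t": time; "joint_positions": joint angles; "qvel": joint speeds; "joint_torque": joint torques, N m; "tcp_pos": TCP position; "tool_rot": TCP orientation; "force": force on the tool from outside, world axes, zero at the start; "torque": the same for the moment, N m; "grip_width": opening from 0.0 (shut) to 1.0 (fully open); "finger_force": force on a finger pad.
Only numpy, scipy, OpenCV 4.12 (cv2) and the standard library are available. Lean on these libraries where they do the work, as an engineer would, in place of code of your own. Each camera call takes 0.05 s, during which the arm holds its last target. There are 200 camera calls.

### The job

The wooden pie dolly sits off-centre on the crank turntable: clock it true. Stand the dial gauge, which lies on its back, upright on the table at the turntable's right-hand side as seen from the robot, aimed at the platter's centre with its plunger pressed lightly against the dolly's side, let go of it, and turn the crank until the dolly's high spot stands at the plunger. Then ease the dolly back by its handle until it is centred on the platter, its side still touching the plunger; never push the plunger to the end of its travel, and leave the timer where it lies.

Things in the scene. Friction and masses are not known exactly. Their poses are not given: they have to be found in the camera images.
- turntable: fixed white crank turntable; origin on the table under the platter's axis, +x roughly away from the robot, +y to the robot's left (up to 0.2 rad turned). Right-hand side: -y. Housing 34 mm high, radius 85 mm round the platter's axis and 58 mm round the crank's axis (at y +140 mm), joined by a bar 110 mm wide. Aluminium platter: radius 80 mm, 46 to 60 mm above the table
- spindle (a point): centre of the platter's top face, on its axis, 60 mm above the table; fixed
- crank_axis (a point): on the crank's upright axis, 70 mm above the table; fixed
- knob_mid (a point): middle of the crank's upright black knob, a round sleeve 22 mm across and 43 mm high (49 to 92 mm above the table) that spins on its pin, 38 mm from the crank's axis; the crank disc under it is 50 mm in radius and 9 mm thick, top 46 mm above the table
- crank (a joint): crank angle, 0 at the start, positive anticlockwise seen from above, endless. A belt turns the platter the same way by the same angle. Friction about 0.1 N m: it stays where it is left
- dolly: loose pie dolly of turned wood, about 0.65 kg: round block 130 mm across and 60 mm high with an upright handle on top (60 to 105 mm above its underside). Origin at the centre of its underside, z up. It rests on the platter's top by its weight and turns with it
- dolly_handle (a point): middle of the dolly's handle on its axis, 85 mm above its underside; the handle is round, 34 mm across
- gauge: loose dial gauge, about 0.55 kg, most of it in the foot. Origin: centre of the foot's underside; z up the column, x where the plunger points. Foot 80 (x) x 60 (y) x 24 mm. At the start it lies on its back, on the flush rear faces of foot and column (x = -40 mm), plunger straight up. Tipped up about the foot's rear edge, it stands with the plunger pointing away from where the column's top lay
- gauge_column (a point): on the axis of the gauge's square column (22 x 22 mm, x -40 to -18, up to z 150 mm in the gauge's frame), at x -29, z 135 mm: hold it here across its y faces, firmly (the weight lies 25 mm ahead). The dial case ahead of it is 60 mm across and 22 mm thick, centred at x 12, z 90 mm, its white face towards +y
- plunger_tip (a point): rounded end of the plunger, 82 mm ahead (x) of the gauge's origin and 90 mm above the foot's underside when not pressed; moves back as it is pressed
- needle (a joint): angle of the red needle on the dial (rad), 0 with the plunger free; 2.094 rad for each 10 mm the plunger is pressed, one turn for its whole travel of 30 mm. The spring gives 0.2 N at first touch and 0.8 N at the end
- timer: bystander, white kitchen timer 70 x 64 x 19 mm lying on the table; origin under its centre

How it is judged:
By the outcome, as a careful person would: the job done as asked, in the order asked, and still so for the second after the job is handed in, with the robot touching nothing.
It also fails if it takes over 70 s, if anything falls off the work surface, if the arm or the gripper's body presses on something with over 40 N, if the wrist force passes 120 N, or if a joint passes its speed limit or range.

## Working session

There is one attempt and no reset: what is moved stays moved. The work goes in short steps, Python scripts to look and compute and a shell command to move; the robot and the scene stay as the last step left them, time stands still between calls to the robot, and variables do not carry over. Pictures are saved under pics/ and viewed, at most 12 in all, crops included, and the job is handed in when it is done.

```bash
mkdir -p pics; ls
python3 - <<'E'
from workcell import manip
import cv2,numpy as np
for n in("scene","top"):
    f=manip.grab_frame(n); np.savez(f"/tmp/{n}.npz",**f)
    cv2.imwrite(f"pics/{n}0.png",f["frame"][:,:,::-1])
    print(n,f["fx"],f["cx"],f["cy"],f["distortion"],-np.array(f["R"]).T@f["t"])
o=manip.get_obs();print(o)
E
```

```text
pics
scene 471.5810246756823 322.2233762848883 228.92596789908595 [-0.05344248  0.          0.          0.          0.        ] [-0.33204659  0.37880286  0.75040716]
top 457.7161206572897 315.7084439141436 238.15820581585018 [-0.11285807  0.          0.          0.          0.        ] [ 0.30966937 -0.07228835  0.97062745]
{'t': 0.1, 'joint_positions': array([-1.18895022e+00,  2.64668963e-01,  1.60523526e+00, -2.05130146e-05,
        1.27369429e+00, -3.68826960e-02]), 'qvel': array([ 8.49724202e-04, -1.30317277e-04, -2.29290644e-03, -3.01017116e-04,
       -3.92929253e-05,  5.17608416e-04]), 'joint_torque': array([ 5.72551871e-04, -5.03617215e+01, -3.58071399e+01,  7.30948825e-02,
        2.33066833e-02, -6.77160369e-05]), 'tcp_pos': array([ 0.27434558, -0.61639575,  0.40351931]), 'tool_rot': array([-9.86366849e-04,  9.78162096e-01,  2.07841064e-01, -1.81789487e-04]), 'force': array([ 0.29215637,  0.49899949, -0.57614791]), 'torque': array([-0.02179432, -0.0368012 ,  0.01025841]), 'finger_force': 0.0, 'grip_width': 0.9999542544376082}
```

View pics/scene0.png

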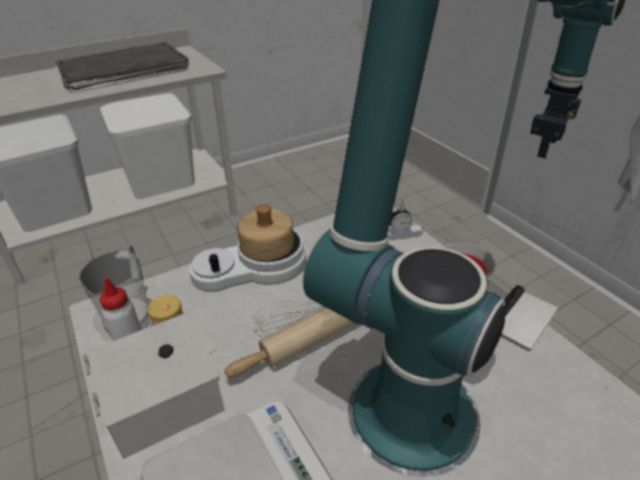

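View pics/top0.png

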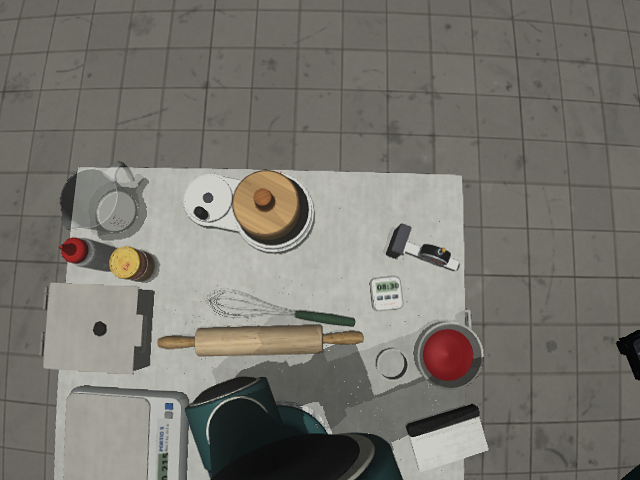

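The top view shows the dolly's handle at (263,197), the crank disc at (208,198) with its knob at (201,213), and the gauge foot at (398,241) with its column end at (458,266). The timer is at (386,293). The scene view is mostly blocked by the arm.

```bash
cat > h.py <<'E'
import numpy as np,cv2
from workcell import manip
def grab(n):
    f=manip.grab_frame(n); return {k:np.array(v) for k,v in f.items()}
def K(f): return np.array([[f["fx"],0,f["cx"]],[0,f["fy"],f["cy"]],[0,0,1.]])
def cloud(f):
    v,u=np.mgrid[:480,:640]; p=np.stack([u.ravel(),v.ravel()],1).astype(np.float64)[:,None]
    n=cv2.undistortPoints(p,K(f),f["distortion"])[:,0]
    z=f["z_map"].ravel()[:,None].astype(float); c=np.hstack([n*z,z])
    X=(c-f["t"])@f["R"]; X[z[:,0]==0]=np.nan
    return X.reshape(480,640,3)
def ray(f,px,h):
    n=cv2.undistortPoints(np.array(px,float).reshape(-1,1,2),K(f),f["distortion"])[:,0]
    d=np.hstack([n,np.ones((len(n),1))])@f["R"]; o=-f["R"].T@f["t"]
    return o+d*((h-o[2])/d[:,2])[:,None]
def circ(P,r=None):
    from scipy.optimize import least_squares
    x0=[*P[:,:2].mean(0),r or .05]
    g=lambda x:np.hypot(P[:,0]-x[0],P[:,1]-x[1])-(r or x[2])
    s=least_squares(g,x0,loss="soft_l1",f_scale=.001); return s.x,np.sqrt(np.mean(s.fun**2))
def edge(f,X,lo,hi,box):
    """outline pixels of the region with height lo..hi in world box"""
    m=((X[...,2]>lo)&(X[...,2]<hi)&(X[...,0]>box[0])&(X[...,0]<box[1])&(X[...,1]>box[2])&(X[...,1]<box[3])).astype(np.uint8)
    c=max(cv2.findContours(m,cv2.RETR_EXTERNAL,cv2.CHAIN_APPROX_NONE)[0],key=cv2.contourArea)
    return m,c[:,0].astype(float)
E
python3 - <<'E'
from h import *
f=dict(np.load("/tmp/top.npz")); X=cloud(f)
for n,p in dict(top=(275,220),handle=(263,197),knob=(201,213),disc=(208,190),plat=(290,245),foot=(398,241),col=(455,265),dial=(437,253),timer=(386,293),table=(350,230),hous=(210,225)).items(): print(n,X[p[1],p[0]].round(4))
c,_=None,None
box=(.3,.6,-.12,.3)
for nm,lo,hi,b in (("dollytop",.113,.127,box),("handle",.155,.175,box),("knob",.085,.1,box),("disc",.0405,.052,(.3,.6,.1,.3))):
    m,c=edge(f,X,lo,hi,b); h=np.nanmedian(X[m>0][:,2]); P=ray(f,c,h)
    print(nm,m.sum(),h,circ(P))
m,c=edge(f,X,.052,.068,box); P=X[m>0]; print("plat n",len(P),P.mean(0))
P=ray(f,c,.06); 
# outer edge: points far from dolly
print(circ(P,.08))
m,c=edge(f,X,.008,.1,(.3,.5,-.45,-.15)); print("gauge",m.sum(),P.shape)
m2=((X[...,2]>.01)&(X[...,1]<-.15)&(X[...,1]>-.45)&(X[...,0]>.28)&(X[...,0]<.5))
ys,xs=np.where(m2);print(xs.min(),xs.max(),ys.min(),ys.max())
big=cv2.resize(f["frame"][150:320,170:480],None,fx=2.5,fy=2.5,interpolation=cv2.INTER_CUBIC)
cv2.imwrite("pics/crop1.png",big[:,:,::-1])
E
```

```text
top [0.472  0.0197 0.1195]
handle [0.5056 0.0387 0.163 ]
knob [0.487  0.1696 0.0949]
disc [0.5467 0.1718 0.0455]
plat [ 0.4367 -0.0043  0.0323]
foot [ 0.4442 -0.2203  0.0782]
col [ 0.4053 -0.3505  0.0205]
dial [ 0.4207 -0.2945  0.0916]
timer [ 0.3437 -0.2058  0.0181]
table [ 4.771e-01 -1.297e-01  3.000e-04]
hous [0.4746 0.1661 0.0313]
dollytop 3140 0.12012382078149982 (array([0.50531064, 0.04026167, 0.06360349]), np.float64(0.0007396695837552965))
handle 271 0.16363779831442388 (array([0.50489035, 0.0404499 , 0.01636557]), np.float64(0.0005812423823084034))
knob 353 0.09317354615439917 (array([0.38653253, 0.29765506, 0.01656285]), np.float64(0.006237515458648928))
disc 1691 0.04612679871429034 (array([0.52921047, 0.16964112, 0.04937316]), np.float64(0.0008223416829125851))
plat n 1433 [0.46494998 0.03945172 0.05976615]
(array([0.50633779, 0.03527882, 0.08      ]), np.float64(0.010650389015985483))
gauge 2286 (262, 3)
370 467 224 326
```

View pics/crop1.png

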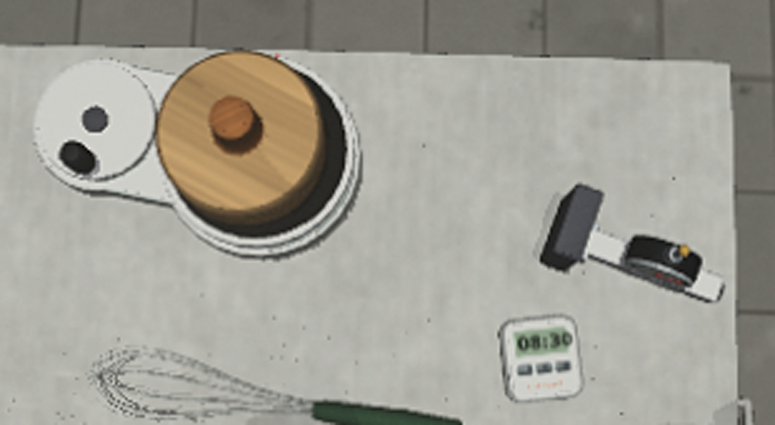

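Run:
```python
from h import *
f=dict(np.load("/tmp/top.npz")); X=cloud(f)
box=(.38,.62,-.08,.3)
D=np.array([.5053,.0403]); C=np.array([.5292,.1696])
for lo,hi,h,r in((.052,.068,.06,.08),(.026,.04,.034,.085)):
    m,c=edge(f,X,lo,hi,box); P=ray(f,c,h)
    s0=np.array([.492,.034])
    for _ in range(4):
        d=P[:,:2]-s0; a=np.degrees(np.arctan2(d[:,1],d[:,0])); R=np.hypot(*d.T)
        k=(abs(R-r)<.006)&(a>-170)&(a<-20)
        s,e=circ(P[k],r); s0=s[:2]
    print("spindle",h,k.sum(),s0,e,"d crank",np.hypot(*(s0-C)))
m=((X[...,2]>.07)&(X[...,2]<.11)&(X[...,1]>.12)&(X[...,1]<.22)&(X[...,0]>.44)&(X[...,0]<.6)).astype(np.uint8)
n,l,st,ce=cv2.connectedComponentsWithStats(m)
for i in range(1,n):
    if st[i,4]>10: Q=X[l==i]; print(st[i],Q[:,2].max(),Q[Q[:,2]>.088][:,:2].mean(0) if (Q[:,2]>.088).any() else Q.mean(0))
# gauge
g=(X[...,2]>.006)&(X[...,0]>.36)&(X[...,0]<.5)&(X[...,1]>-.42)&(X[...,1]<-.17)
hsv=cv2.cvtColor(f["frame"],cv2.COLOR_RGB2HSV)
ft=g&(X[...,2]>.076)&(X[...,2]<.084)&(X[...,1]>-.25)
print("foottop",cv2.minAreaRect(X[ft][:,:2].astype(np.float32)),ft.sum())
cl=g&(X[...,2]>.014)&(X[...,2]<.026)
Q=X[cl][:,:2].astype(np.float32);print("col",cl.sum(),cv2.minAreaRect(Q),cv2.boxPoints(cv2.minAreaRect(Q)))
m,l2=cv2.connectedComponents(cl.astype(np.uint8))
for i in range(1,m):
    q=X[l2==i][:,:2].astype(np.float32)
    if len(q)>15: print(len(q),q.mean(0),cv2.minAreaRect(q))
ti=(X[...,2]>.012)&(X[...,2]<.026)&(X[...,1]>-.26)&(X[...,1]<-.15)&(X[...,0]<.4)&(X[...,0]>.28)
print("timer",cv2.minAreaRect(X[ti][:,:2].astype(np.float32)))
```

```text
spindle 0.06 94 [0.50446575 0.0345136 ] 0.001050721819918329 d crank 0.13733214646804548h.py:18: RuntimeWarning: Mean of empty slice.
  x0=[*P[:,:2].mean(0),r or .05]
  ret = um.true_divide(
Traceback (most recent call last):
  File "h.py", line 20, in circ
    s=least_squares(g,x0,loss="soft_l1",f_scale=.001); return s.x,np.sqrt(np.mean(s.fun**2))
ValueError: Initial guess is outside of provided bounds
```

Run:
```python
from h import *
f=dict(np.load("/tmp/top.npz")); X=cloud(f)
m=((X[...,2]>.07)&(X[...,2]<.11)&(X[...,1]>.12)&(X[...,1]<.22)&(X[...,0]>.44)&(X[...,0]<.6)).astype(np.uint8)
n,l,st,ce=cv2.connectedComponentsWithStats(m)
for i in range(1,n):
    if st[i,4]>10: Q=X[l==i]; print(st[i],Q[:,2].max(),Q[Q[:,2]>.088][:,:2].mean(0))
g=(X[...,2]>.006)&(X[...,0]>.36)&(X[...,0]<.5)&(X[...,1]>-.42)&(X[...,1]<-.17)
ft=g&(X[...,2]>.076)&(X[...,2]<.084)&(X[...,1]>-.25)
print("foottop",cv2.minAreaRect(X[ft][:,:2].astype(np.float32)),ft.sum())
cl=g&(X[...,2]>.014)&(X[...,2]<.026)
m,l2=cv2.connectedComponents(cl.astype(np.uint8))
for i in range(1,m):
    q=X[l2==i][:,:2].astype(np.float32)
    if len(q)>15: print(len(q),q.mean(0),cv2.boxPoints(cv2.minAreaRect(q)).round(4).tolist())
pl=g&(X[...,2]>.1); print("high",X[pl].round(3)[:12].tolist())
ti=(X[...,2]>.012)&(X[...,2]<.026)&(X[...,1]>-.26)&(X[...,1]<-.15)&(X[...,0]<.4)&(X[...,0]>.28)
print("timer",cv2.minAreaRect(X[ti][:,:2].astype(np.float32)))
```

```text
[194 206  13  13 113] 0.09586574361206547 [0.49134885 0.17637814]
foottop ((0.44877809286117554, -0.22614046931266785), (0.024218082427978516, 0.059623733162879944), 70.29908752441406) 342
193 [ 0.43621886 -0.25989243] [[0.4169999957084656, -0.2840000092983246], [0.4490000009536743, -0.290800005197525], [0.45840001106262207, -0.24619999527931213], [0.42640000581741333, -0.2393999993801117]]
135 [ 0.40761307 -0.34469512] [[0.3937999904155731, -0.3564000129699707], [0.414900004863739, -0.36309999227523804], [0.4275999963283539, -0.323199987411499], [0.4065999984741211, -0.3165000081062317]]
227 [ 0.36810926 -0.2066501 ] [[0.3587000072002411, -0.1728000044822693], [0.3610999882221222, -0.23559999465942383], [0.3799000084400177, -0.23489999771118164], [0.3774999976158142, -0.1720999926328659]]
high [[0.427, -0.297, 0.118], [0.427, -0.299, 0.12], [0.427, -0.301, 0.118], [0.425, -0.295, 0.119], [0.425, -0.296, 0.122], [0.425, -0.299, 0.121], [0.425, -0.301, 0.12], [0.425, -0.303, 0.119], [0.425, -0.297, 0.104], [0.423, -0.295, 0.119], [0.423, -0.297, 0.12], [0.423, -0.299, 0.119]]
timer ((0.3434377908706665, -0.2073148787021637), (0.0682123601436615, 0.06476306170225143), 7.56242561340332)
```

```bash
python3 -m inch '0 0 .3 -1 1;0 0 .3 -1 1;0 0 .3 -1 1;0 0 .3 -1 1;0 0 .3 -1 1;0 0 .3 -.95 1;.75 .1 .2 0 1;.75 .1 .2 0 1;.75 .1 .2 0 1;.75 .1 .2 0 1' && python3 -m inch '.8 .12 .2 0 1;.8 .12 .2 0 1;.8 .12 .2 0 1;.8 .12 .2 0 1;.8 .12 .2 0 1;.34 .06 0 0 1;0 0 0 0 1;0 0 0 0 1'
```

```text
t: 1.1
tcp_pos: [0.3277, -0.5066, 0.2997]
tool_rot: [-0.001, 0.811, 0.585, 0.0]
force: [1.0, 0.4, -0.7]
grip_width: 1.001
finger_force: 0.0
t: 1.9
tcp_pos: [0.4076, -0.3522, 0.2612]
tool_rot: [0.001, 0.811, 0.585, -0.0]
force: [-0.2, -1.1, 0.4]
grip_width: 1.002
finger_force: 0.0
```

```bash
python3 -m inch '0 0 .5 0 1;0 0 .5 0 1;0 0 .5 0 1;0 0 .3 0 1;0 0 .15 0 1;0 0 .1 0 1;0 0 0 0 1;0 0 0 0 1' 15
python3 - <<'E'
from h import *
f=grab("top"); cv2.imwrite("pics/t2.png",cv2.resize(f["frame"][180:340,340:540],None,fx=3,fy=3,interpolation=cv2.INTER_CUBIC)[:,:,::-1])
E
```

```text
t: 2.7
tcp_pos: [0.4078, -0.3519, 0.1794]
tool_rot: [0.001, 0.811, 0.585, 0.0]
force: [-0.0, 0.1, -0.2]
grip_width: 0.999
finger_force: 0.0
```

View pics/t2.png

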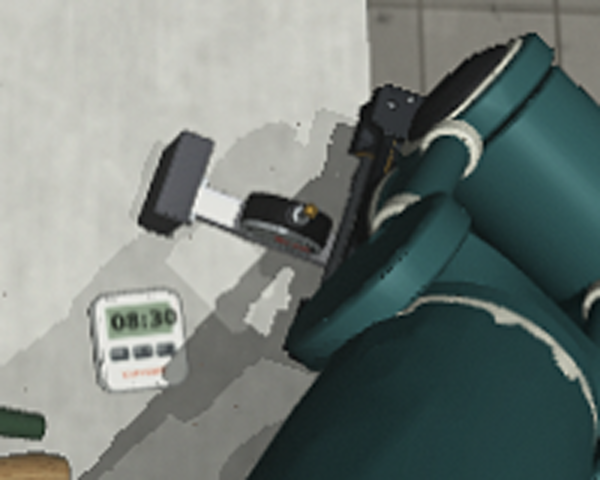

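The picture shows the gripper body just clear of the dial at crop (325,225), with no contact force. I'll close now.

```bash
python3 -m inch '0 0 0 0 0;0 0 0 0 0;0 0 0 0 0;0 0 0 0 0;0 0 0 0 0;0 0 0 0 0;0 0 0 0 0;0 0 0 0 0' 20
```

```text
t: 3.55
tcp_pos: [0.4074, -0.3515, 0.1787]
tool_rot: [-0.0, 0.811, 0.585, -0.0]
force: [0.0, 0.8, 0.5]
grip_width: 0.298
finger_force: 0.0
```

```bash
python3 -m inch '0 0 0 0 0;0 0 0 0 0;0 0 0 0 0' 20; python3 -m inch '.06 0 -.31 0 0;.06 0 -.31 0 0;.12 0 -.295 0 0;.12 0 -.295 0 0;.165 0 -.27 0 0;.165 0 -.27 0 0;.21 0 -.235 0 0;.21 0 -.235 0 0;.25 0 -.195 0 0;.25 0 -.195 0 0' 20;python3 - <<'E'
from h import *
f=grab("top"); g=grab("scene")
a=cv2.resize(f["frame"][160:320,340:540],None,fx=2,fy=2);b=cv2.resize(g["frame"][160:320,340:540],None,fx=2,fy=2)
cv2.imwrite("pics/t3.png",np.hstack([a,b])[:,:,::-1])
E
```

```text
t: 3.85
tcp_pos: [0.4073, -0.3515, 0.1787]
tool_rot: [-0.0, 0.811, 0.585, -0.0]
force: [-0.1, 0.6, 0.6]
grip_width: 0.245
finger_force: 20.0
t: 4.85
tcp_pos: [0.428, -0.2895, 0.2838]
tool_rot: [0.0, 0.811, 0.585, 0.0]
force: [0.3, 0.6, -3.9]
grip_width: 0.248
finger_force: 20.0
```

View pics/t3.png

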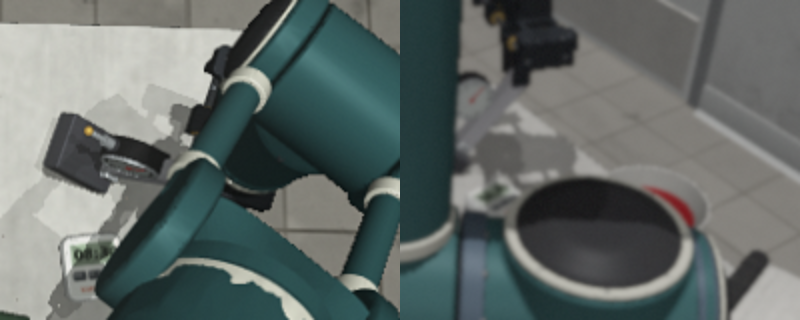

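The gauge is tilted about halfway, with its foot still by the timer's upper side and the plunger swinging toward the foot side. I'll finish the arc.

```bash
python3 -m inch '.28 0 -.15 0 0;.28 0 -.15 0 0;.3 0 -.1 0 0;.3 0 -.1 0 0;.31 0 -.045 0 0;.31 0 -.045 0 0;.315 0 0 0 0;.315 0 .02 0 0;0 0 0.03 0 0;0 0 0 0 0' 20;python3 - <<'E'
from h import *
f=grab("top"); g=grab("scene")
a=cv2.resize(f["frame"][160:320,300:500],None,fx=2,fy=2);b=cv2.resize(g["frame"][160:320,340:540],None,fx=2,fy=2)
cv2.imwrite("pics/t4.png",np.hstack([a,b])[:,:,::-1])
E
```

```text
t: 5.95
tcp_pos: [0.4588, -0.199, 0.3063]
tool_rot: [0.001, 0.811, 0.586, -0.001]
force: [-2.8, -3.0, 5.5]
grip_width: 0.249
finger_force: 20.0
```

View pics/t4.png

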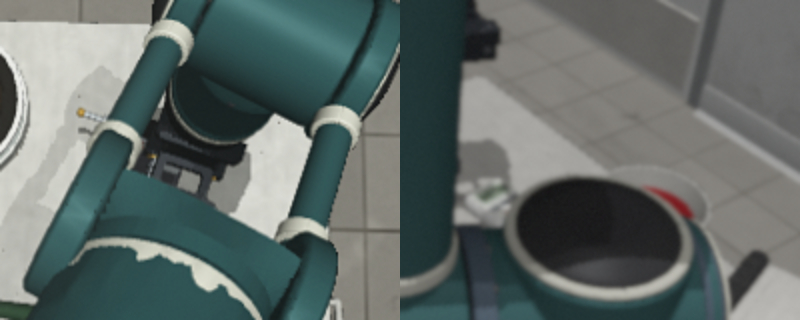

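Run:
```python
from h import *
f=grab("top"); X=cloud(f)
h=cv2.cvtColor(f["frame"],cv2.COLOR_RGB2HSV)
m=(X[...,2]>.07)&(X[...,2]<.13)&(X[...,0]>.4)&(X[...,0]<.55)&(X[...,1]<-.06)&(X[...,1]>-.2)
ys,xs=np.where(m)
for i in np.argsort(-X[m][:,1])[:40:3]: print(xs[i],ys[i],X[ys[i],xs[i]].round(4),h[ys[i],xs[i]])
```

```text
338 216 [ 0.4884 -0.1004  0.092 ] [ 21  64 140]
339 215 [ 0.491  -0.1024  0.0894] [ 20 138 165]
340 216 [ 0.4885 -0.1043  0.0921] [ 21 158 204]
340 218 [ 0.4846 -0.1044  0.0919] [ 20  56 145]
341 217 [ 0.4865 -0.1063  0.0927] [ 20 154 146]
342 218 [ 0.4845 -0.1082  0.0926] [ 48   8 151]
343 217 [ 0.4861 -0.1101  0.095 ] [ 90  10 213]
344 218 [ 0.4843 -0.1121  0.0942] [ 90  11 143]
344 219 [ 0.4832 -0.1123  0.09  ] [ 36   9 140]
345 219 [ 0.4833 -0.1143  0.0897] [ 50   5 150]
346 219 [ 0.4832 -0.1162  0.0905] [ 75   7 149]
347 218 [ 0.4848 -0.118   0.0927] [ 94  11 187]
348 219 [ 0.4833 -0.1201  0.0903] [ 90  10 185]
349 219 [ 0.483  -0.122   0.0919] [ 90   7 206]
```

```bash
python3 -m inch '0 0 0 0 .5;0 0 0 0 .5;0 0 0 0 .5;0 0 0 0 .5;-.1 0 .15 0 .5;-.1 0 .2 0 .5;0 0 .2 0 .5;0 0 0.05 0 .5;0 0 0 0 0;0 0 0 0 0' 50; python3 -m inch '0 0 0 0 0;0 0 0 0 0;0 0 0 0 0;0 0 0 0 0;0 0 0 0 0;0 0 0 0 0' 50
python3 - <<'E'
from h import *
f=grab("top"); X=cloud(f)
m=(X[...,2]>.07)&(X[...,2]<.13)&(X[...,0]>.4)&(X[...,0]<.55)&(X[...,1]<-.06)&(X[...,1]>-.13)
P=X[m]; print(len(P),P[np.argsort(-P[:,1])[:6]].round(4)); print(np.polyfit(P[:,1],P[:,0],1),np.polyfit(P[:,1],P[:,2],1),P[:,2].mean())
E
```

```text
t: 7.1
tcp_pos: [0.4557, -0.2065, 0.2806]
tool_rot: [-0.0, 0.811, 0.585, -0.0]
force: [-0.0, 0.7, -0.4]
grip_width: 0.339
finger_force: 0.0
t: 7.7
tcp_pos: [0.4558, -0.2066, 0.281]
tool_rot: [0.0, 0.811, 0.585, 0.0]
force: [0.7, -0.4, 1.2]
grip_width: 0.244
finger_force: 50.0
57 [[ 0.4879 -0.1022  0.0946]
 [ 0.4908 -0.1023  0.0907]
 [ 0.4867 -0.1024  0.091 ]
 [ 0.4849 -0.1025  0.0902]
 [ 0.4877 -0.1041  0.096 ]
 [ 0.4903 -0.1042  0.093 ]]
[0.34025655 0.52351037] [-0.05214247  0.08676428] 0.09284252600588579
```

```bash
python3 -m inch '0 0 -.1 0 0;0 0 -.1 0 0;0 0 0 -.5 0;0 0 0 -.5 0;.35 .03 0 0 0;.35 .03 0 0 0;.35 .03 0 0 0;.33 .04 0 0 0;0 0 0 0 0;0 0 0 0 0' 50
python3 - <<'E'
from h import *
f=grab("top"); X=cloud(f)
m=(X[...,2]>.07)&(X[...,2]<.13)&(X[...,0]>.45)&(X[...,0]<.53)&(X[...,1]<-.03)&(X[...,1]>-.08)
P=X[m]; print(len(P),P[np.argsort(-P[:,1])[:8]].round(4)); print(np.polyfit(P[:,1],P[:,0],1),np.polyfit(P[:,1],P[:,2],1),P[:,2].mean())
mm,c=edge(f,X,.113,.127,(.3,.6,-.12,.3)); print(circ(ray(f,c,.12)))
E
```

```text
t: 8.75
tcp_pos: [0.4709, -0.1525, 0.2887]
tool_rot: [0.0, 0.768, 0.641, -0.0]
force: [0.7, -0.6, -5.4]
grip_width: 0.248
finger_force: 50.0
15 [[ 0.4894 -0.0438  0.0991]
 [ 0.4877 -0.0438  0.0981]
 [ 0.4917 -0.0456  0.0982]
 [ 0.4895 -0.0457  0.0989]
 [ 0.4861 -0.0457  0.0965]
 [ 0.4874 -0.0458  0.0997]
 [ 0.4908 -0.0477  0.1028]
 [ 0.4874 -0.0477  0.1   ]]
[-0.03656614  0.48684444] [-0.23339929  0.08882029] 0.09992023911885485
(array([0.50535988, 0.04021477, 0.06359701]), np.float64(0.0007268198155030443))
```

```bash
python3 -m inch '0 0 .15 0 0;.2 .02 0 0 0;.2 .02 0 0 0;.15 0 0 0 0;.06 0 0 0 0;0 0 .05 0 0;0 0 0 0 0;0 0 0 0 0' 50
python3 - <<'E'
from h import *
f=grab("top"); X=cloud(f)
mm,c=edge(f,X,.113,.127,(.3,.6,-.12,.3)); print(circ(ray(f,c,.12)))
g=grab("scene")
a=cv2.resize(f["frame"][180:280,240:400],None,fx=4,fy=4);b=cv2.resize(g["frame"][150:350,200:460],None,fx=2,fy=2)
cv2.imwrite("pics/t5.png",cv2.resize(np.hstack([a[:,:640][:400],b[:400]]),(800,276))[:,:,::-1])
E
```

```text
t: 9.6
tcp_pos: [0.4769, -0.1296, 0.2811]
tool_rot: [0.0, 0.768, 0.64, 0.0]
force: [-0.5, 0.0, -3.2]
grip_width: 0.245
finger_force: 50.0
(array([0.50564464, 0.04073962, 0.06334159]), np.float64(0.0025997176997164294))
```

View pics/t5.png

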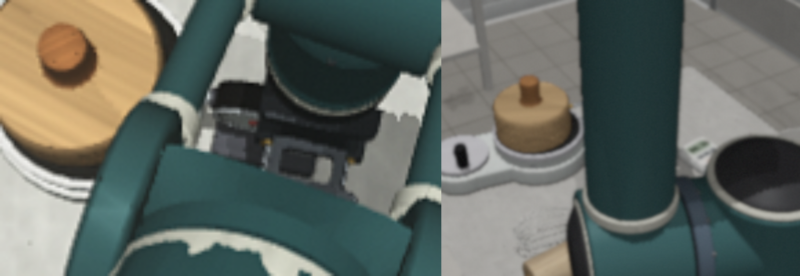

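The arm hides the plunger tip; the dolly is undisturbed at (65,45) in the left crop. I'll seat the foot, release, and look from clear.

```bash
python3 -m inch '0 0 .03 0 0;0 0 0.01 0 0;0 0 0 0 0;0 0 0 0 .5;0 0 0 0 .5;0 0 0 0 .5;0 0 0 0 .5;0 0 -.5 0 .5;0 0 -.8 0 .5;-.3 0 -.8 0 .5' 50;  python3 -m inch '-.8 0 0 0 .5;-.8 0 0 0 .5;-.8 0 0 0 .5;-.8 0 0 0 .5;0 0 0 0 .5'
python3 - <<'E'
from h import *
f=grab("top"); X=cloud(f)
mm,c=edge(f,X,.113,.127,(.3,.6,-.12,.3)); print(circ(ray(f,c,.12)))
g=grab("scene")
a=cv2.resize(f["frame"][190:270,270:400],None,fx=6,fy=6,interpolation=cv2.INTER_CUBIC);
cv2.imwrite("pics/t6.png",a[:,:,::-1])
m=(X[...,2]>.07)&(X[...,2]<.11)&(X[...,0]>.45)&(X[...,0]<.53)&(X[...,1]<-.03)&(X[...,1]>-.06)
P=X[m]; print(len(P),P.mean(0))
E
```

```text
t: 10.7
tcp_pos: [0.4743, -0.1405, 0.3631]
tool_rot: [-0.001, 0.768, 0.641, -0.0]
force: [0.9, -1.3, 0.9]
grip_width: 0.498
finger_force: 0.0
t: 11.2
tcp_pos: [0.4509, -0.2699, 0.3631]
tool_rot: [0.001, 0.769, 0.639, -0.0]
force: [0.5, -0.1, 0.6]
grip_width: 0.496
finger_force: 0.0
(array([0.50534437, 0.04026061, 0.06353641]), np.float64(0.0008343290412132288))
71 [ 0.48945588 -0.04882262  0.09334055]
```

View pics/t6.png

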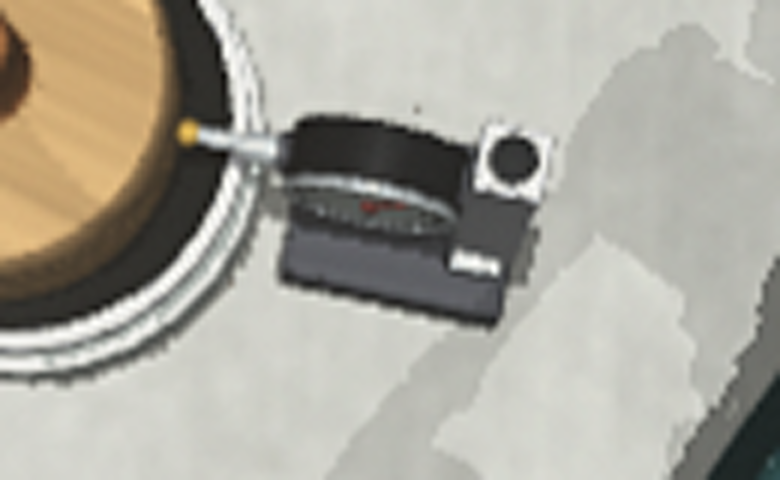

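Run:
```python
from h import *
f=grab("top"); X=cloud(f)
u=np.array([.18,.984]);u/=np.linalg.norm(u);w=np.array([u[1],-u[0]])
col=X[(X[...,2]>.14)&(X[...,2]<.16)&(X[...,0]>.43)&(X[...,0]<.52)&(X[...,1]<-.08)&(X[...,1]>-.17)]
r=cv2.minAreaRect(col[:,:2].astype(np.float32)); print("col",len(col),r)
h=cv2.cvtColor(f["frame"],cv2.COLOR_RGB2HSV)
# yellow tip pixels
v,us=np.mgrid[:480,:640]
m=(us>295)&(us<308)&(v>205)&(v<220)
for y in range(209,216): print(y,[tuple(h[y,x]) for x in range(297,306)])
D=np.array([.5053,.0403])
for px in ((299.5,212),(300.5,212),(301.5,212)):
    p=ray(f,[px],.09)[0,:2]; print(px,p,"dist to dolly",np.linalg.norm(p-D)-.065,"col-tip",(p-np.array(r[0]))@u, (p-np.array(r[0]))@w)
# bottom edge of dolly on plunger line in px
for z in (.06,.09,.12):
    Q=np.array([[*(D-u*.065),z]]); px,_=cv2.projectPoints(Q,cv2.Rodrigues(f["R"])[0],f["t"],K(f),f["distortion"]); print(z,px.ravel())
g=grab("scene"); 
for nm,q in dict(dial=(.4794,-.1004,.09)).items():
    px,_=cv2.projectPoints(np.array([q]),cv2.Rodrigues(g["R"])[0],g["t"],K(g),g["distortion"]); print(px.ravel())
```

```text
col 150 ((0.47596457600593567, -0.12951570749282837), (0.021817386150360107, 0.022031258791685104), 80.9269790649414)
209 [(np.uint8(17), np.uint8(111), np.uint8(110)), (np.uint8(16), np.uint8(96), np.uint8(82)), (np.uint8(16), np.uint8(85), np.uint8(63)), (np.uint8(20), np.uint8(86), np.uint8(59)), (np.uint8(20), np.uint8(99), np.uint8(75)), (np.uint8(21), np.uint8(47), np.uint8(54)), (np.uint8(23), np.uint8(23), np.uint8(44)), (np.uint8(23), np.uint8(23), np.uint8(45)), (np.uint8(30), np.uint8(22), np.uint8(47))]
210 [(np.uint8(16), np.uint8(104), np.uint8(103)), (np.uint8(16), np.uint8(95), np.uint8(78)), (np.uint8(18), np.uint8(101), np.uint8(73)), (np.uint8(20), np.uint8(144), np.uint8(135)), (np.uint8(20), np.uint8(151), np.uint8(164)), (np.uint8(20), np.uint8(144), np.uint8(126)), (np.uint8(20), np.uint8(67), np.uint8(69)), (np.uint8(30), np.uint8(11), np.uint8(46)), (np.uint8(24), np.uint8(31), np.uint8(41))]
211 [(np.uint8(17), np.uint8(102), np.uint8(95)), (np.uint8(16), np.uint8(86), np.uint8(68)), (np.uint8(20), np.uint8(131), np.uint8(101)), (np.uint8(21), np.uint8(153),
[... 1664 characters left out ...]
nt8(27), np.uint8(38)), (np.uint8(24), np.uint8(34), np.uint8(37)), (np.uint8(18), np.uint8(34), np.uint8(38)), (np.uint8(24), np.uint8(36), np.uint8(35)), (np.uint8(20), np.uint8(46), np.uint8(33))]
(299.5, 212) [ 0.4948456  -0.02466188] dist to dolly 0.0007977241417460451 col-tip 0.10653980993447237 -0.00029466555976755474
(300.5, 212) [ 0.49489654 -0.02662802] dist to dolly 0.002731762561286974 col-tip 0.10461493128340985 0.00010923311577589953
(301.5, 212) [ 0.49494753 -0.02859395] dist to dolly 0.004667426748796916 col-tip 0.10269026168375267 0.0005131458602437855
0.06 [299.6663693 215.6491081]
0.09 [298.95828587 212.60542065]
0.12 [298.20223954 209.35502291]
[321.46166337 221.51226899]
```

```bash
python3 -m inch '.5 -.05 0 0 .7;.8 -.07 0 0 .7;.8 -.07 0 0 .7;.8 -.07 0 0 .7;.8 -.08 0 0 .7;.8 -.08 0 0 .7;.8 -.08 0 0 .7;.8 -.08 0 0 .7;.8 -.08 0 0 .7;.8 -.08 0 0 .7' && python3 -m inch '.8 -.08 0 0 .7;.8 -.08 0 0 .7;.8 -.08 0 0 .7;.8 -.08 0 0 .7;.26 -.02 0 0 .7;0 0 0 0 .7'
```

```text
t: 12.4
tcp_pos: [0.4774, 0.0437, 0.3632]
tool_rot: [-0.0, 0.768, 0.641, 0.0]
force: [0.1, 0.3, -0.0]
grip_width: 0.7
finger_force: 0.0
t: 13.0
tcp_pos: [0.489, 0.1815, 0.363]
tool_rot: [-0.0, 0.767, 0.642, -0.0]
force: [-0.5, -0.4, -0.1]
grip_width: 0.699
finger_force: 0.0
```

```bash
python3 -m inch '-.115 .08 .6 0 .7;0 0 .8 0 .7;0 0 .8 0 .7;0 0 .6 0 .7;0 0 .4 0 .7;0 0 .15 0 .7;0 0 0 0 0;0 0 0 0 0;0 0 0 0 0;0 0 0 0 0' 20 && python3 -m inch '0 0 0 0 0;0 0 0 0 0;0 0 0 0 0;0 0 0 0 0' 20
python3 - <<'E'
from h import *
f=grab("top"); X=cloud(f)
mm,c=edge(f,X,.113,.127,(.3,.6,-.12,.3)); print(circ(ray(f,c,.12)))
E
```

```text
t: 14.0
tcp_pos: [0.4924, 0.1747, 0.2303]
tool_rot: [0.0, 0.768, 0.64, 0.001]
force: [-0.5, -0.5, 0.4]
grip_width: 0.359
finger_force: 0.0
t: 14.4
tcp_pos: [0.4922, 0.1748, 0.2297]
tool_rot: [0.0, 0.768, 0.64, 0.0]
force: [-1.7, 0.1, 5.3]
grip_width: 0.24
finger_force: 20.0
(array([0.50540056, 0.04031697, 0.06353817]), np.float64(0.0007914242150995973))
```

```bash
python3 -m inch '.149 .007 0 0 0;.146 .03 0 0 0;.14 .052 0 0 0;.13 .074 0 0 0;.117 .093 0 0 0;.1 .11 0 0 0;.083 .125 0 0 0;.062 .136 0 0 0;.04 .144 0 0 0;.017 .148 0 0 0' 20;python3 -m inch '0 0 0 0 0'
python3 - <<'E'
from h import *
f=grab("top"); X=cloud(f)
mm,c=edge(f,X,.113,.127,(.3,.6,-.12,.3)); print(circ(ray(f,c,.12)))
E
```

```text
t: 15.45
tcp_pos: [0.5351, 0.2063, 0.2297]
tool_rot: [0.0, 0.768, 0.64, -0.001]
force: [-4.2, -3.9, 9.0]
grip_width: 0.245
finger_force: 20.0
t: 15.55
tcp_pos: [0.536, 0.2061, 0.2297]
tool_rot: [0.001, 0.768, 0.64, -0.0]
force: [0.5, -4.0, 6.2]
grip_width: 0.241
finger_force: 20.0
(array([0.51226268, 0.03121579, 0.06364283]), np.float64(0.000783273667622448))
```

```bash
python3 -m inch '-.007 .149 0 0 0;-.03 .146 0 0 0;-.052 .14 0 0 0;-.074 .13 0 0 0;-.093 .117 0 0 0;-.11 .1 0 0 0;-.125 .083 0 0 0;-.136 .062 0 0 0;-.144 .04 0 0 0;-.148 .017 0 0 0' 20;python3 -m inch '0 0 0 0 0;0 0 0 0 0'
python3 - <<'E'
from h import *
f=grab("top"); X=cloud(f)
mm,c=edge(f,X,.113,.127,(.3,.6,-.12,.3)); x,e=circ(ray(f,c,.12)); print(x,e)
m,c=edge(f,X,.155,.175,(.3,.6,-.12,.3)); print("handle",circ(ray(f,c,np.nanmedian(X[m>0][:,2]))))
C=np.array([.5292,.1696]); T=np.array([[.4922,.1748],[.536,.2061],manip.get_obs()["tcp_pos"][:2]])
# crank centre from 3 knob positions with r 38
s=circ(T,.038); C=s[0][:2]
th=np.arctan2(*(T-C).T[::-1]); th-=th[0]; print("C",C,s[1],np.degrees(th))
D=np.array([[.5053,.0403],[.51226,.03122],x[:2]])
A=[];b=[]
for t,d in zip(th,D):
    A+= [[1,0,np.cos(t),-np.sin(t)],[0,1,np.sin(t),np.cos(t)]]; b+=list(d)
q,res,_,_=np.linalg.lstsq(np.array(A),np.array(b),rcond=None); S=q[:2]
u=C-S; a=np.degrees(np.arctan2(q[3],q[2])+th[-1]); tt=np.degrees(np.arctan2(u[1],u[0]))
print("S",S,"e",np.hypot(q[2],q[3]),"res",res,"now ang",a,"from D",np.degrees(np.arctan2(*(x[:2]-S)[::-1])),"target",tt-180,"dist",np.hypot(*u))
E
```

```text
t: 16.6
tcp_pos: [0.5675, 0.1642, 0.2297]
tool_rot: [-0.001, 0.768, 0.64, 0.001]
force: [-1.9, 4.9, 4.7]
grip_width: 0.245
finger_force: 20.0
t: 16.8
tcp_pos: [0.5674, 0.1632, 0.2297]
tool_rot: [0.0, 0.768, 0.64, 0.0]
force: [-2.4, -0.4, 5.7]
grip_width: 0.238
finger_force: 20.0
[0.50330507 0.02444288 0.0638044 ] 0.0007333909382418897
handle (array([-107.81688611, -503.67836411,  515.34736526]), np.float64(0.007092398290569482))
C [0.52974289 0.16861966] 3.935931174098328e-05 [   0.          -90.12954012 -178.85871253]
S [0.50425348 0.03236469] e 0.008023384422286046 res [9.5257209e-09] now ang -96.68857089665946 from D -96.82706176291919 target -100.59593131388667 dist 0.1386186344755276
```

```bash
python3 -m inch '-.03 0 0 0 0;-.03 0 0 0 0;0 0 0 0 0;0 0 0 0 .6;0 0 0 0 .6;0 0 0 0 .6;0 0 0 0 .6;0 0 -.6 0 .6;0 0 -.8 0 .6;0 0 -.8 0 .6' 20;python3 -m inch '0 0 -.8 0 .7;0 0 -.2 0 .7;0 0 0 0 .7'
python3 - <<'E'
from h import *
f=grab("top"); X=cloud(f)
mm,c=edge(f,X,.113,.127,(.3,.6,-.12,.3)); x,e=circ(ray(f,c,.12)); print(x,e)
S=np.array([.50425,.03237]);print(np.degrees(np.arctan2(*(x[:2]-S)[::-1])),np.hypot(*(x[:2]-S)))
m=((X[...,2]>.155)&(X[...,2]<.175)&(np.hypot(X[...,0]-.504,X[...,1]-.028)<.03)); print(m.sum(),X[m].mean(0))
g=grab("scene"); cv2.imwrite("pics/s7.png",np.hstack([cv2.resize(f["frame"][190:260,240:380],(400,200)),cv2.resize(g["frame"][180:280,200:440],(400,200))])[:,:,::-1])
p=cv2.projectPoints(np.array([[*S,.12]]),cv2.Rodrigues(f["R"])[0],f["t"],K(f),f["distortion"])[0];print(p)
E
```

```text
t: 17.85
tcp_pos: [0.5664, 0.1609, 0.3171]
tool_rot: [-0.0, 0.768, 0.64, -0.001]
force: [0.4, -1.1, -0.7]
grip_width: 0.599
finger_force: 0.0
t: 18.15
tcp_pos: [0.5673, 0.1612, 0.3585]
tool_rot: [0.001, 0.768, 0.64, 0.001]
force: [0.2, 0.3, 1.4]
grip_width: 0.701
finger_force: 0.0
[0.50297326 0.02465248 0.06369774] 0.0006949069104986874
-99.39358531945754 0.007822418988868833
270 [0.50270434 0.02454123 0.16337134]
[[[269.09656157 203.17444298]]]
```

View pics/s7.png

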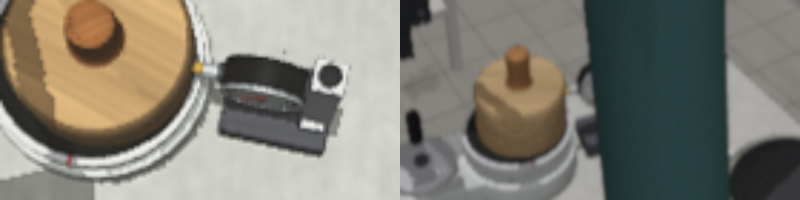

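```bash
python3 -m inch '-.6 -.16 0 0 .7;-.7 -.19 0 0 .7;-.8 -.21 0 0 .7;-.8 -.21 0 0 .7;-.7 -.18 0 0 .7;-.05 -.02 .2 0 .7;0 0 .5 0 .7;0 0 .5 0 .7;0 0 .4 0 .7;0 0 .06 0 .7' 6;python3 -m inch '0 0 0 0 .7'
python3 - <<'E'
from h import *
f=grab("top"); X=cloud(f)
mm,c=edge(f,X,.113,.1235,(.4,.6,-.05,.11)); x,e=circ(ray(f,c,.12),.0636); print(x,e,len(c),mm.sum())
cv2.imwrite("pics/t8.png",cv2.resize(f["frame"][150:310,180:420],(720,480))[:,:,::-1])
E
```

```text
t: 19.25
tcp_pos: [0.501, 0.0251, 0.2869]
tool_rot: [-0.002, 0.768, 0.64, -0.002]
force: [0.5, -0.7, -0.8]
grip_width: 0.701
finger_force: 0.0
t: 19.35
tcp_pos: [0.5018, 0.025, 0.2889]
tool_rot: [-0.001, 0.768, 0.64, -0.001]
force: [-0.3, -0.5, -0.4]
grip_width: 0.702
finger_force: 0.0
[ 0.49625521 -0.06063633  0.0636    ] 0.019219327598167597 129 983
```

View pics/t8.png

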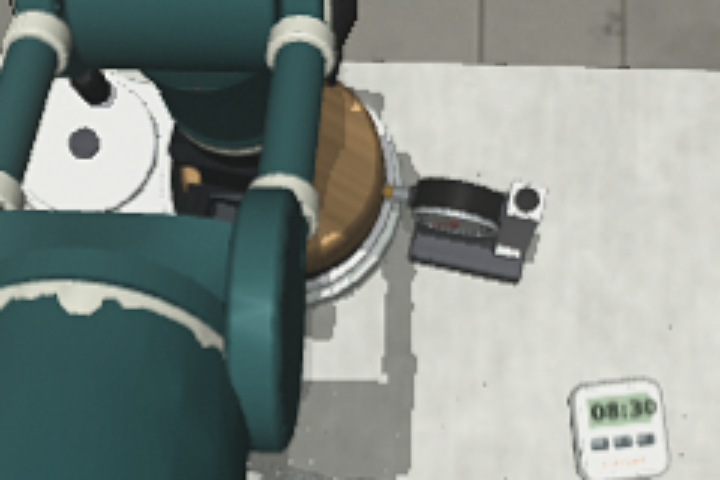

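```bash
python3 -m inch '0 .025 0 0 0;0 0 0 0 0;0 0 0 0 0;0 0 0 0 0;0 0 0 0 0;0 0 0 0 0;0 0 0 0 0' 6;python3 -m inch '.03 0 0 0 0;.04 0 0 0 0;.04 0 0 0 0;.04 0 0 0 0;.03 0 0 0 0;.015 0 0 0 0;0 0 0 0 0;0 0 0 0 0' 6
```

```text
t: 20.1
tcp_pos: [0.5038, 0.0243, 0.2913]
tool_rot: [0.001, 0.768, 0.64, 0.001]
force: [3.4, 0.2, 1.8]
grip_width: 0.376
finger_force: 6.0
t: 20.9
tcp_pos: [0.5046, 0.0308, 0.2913]
tool_rot: [0.001, 0.768, 0.64, -0.001]
force: [-0.7, -6.9, 3.8]
grip_width: 0.379
finger_force: 6.0
```

```bash
python3 -m inch '0 0 0 0 .7;0 0 0 0 .7;0 0 0 0 .7;0 0 0 0 .7;0 0 -.4 0 .7;0 0 -.8 0 .7;0 0 -.5 0 .7;.7 .2 0 0 .7;.8 .2 0 0 .7;.8 .2 0 0 .7' 6;python3 -m inch '.8 .2 0 0 .7;.4 .2 0 0 .7;0 0 0 0 .7'
python3 - <<'E'
from h import *
f=grab("top"); X=cloud(f)
mm,c=edge(f,X,.113,.127,(.3,.6,-.12,.3)); x,e=circ(ray(f,c,.12)); print(x,e)
S=np.array([.50425,.03237]);d=S-x[:2];print("to go tool x,y mm",d@[.1805,.9836]*1e3,d@[.9836,-.1805]*1e3)
E
```

```text
t: 21.9
tcp_pos: [0.5452, 0.119, 0.3591]
tool_rot: [0.0, 0.769, 0.64, 0.0]
force: [0.2, -0.4, 0.2]
grip_width: 0.698
finger_force: 0.0
t: 22.2
tcp_pos: [0.5701, 0.164, 0.3584]
tool_rot: [-0.0, 0.768, 0.641, 0.0]
force: [0.3, -0.3, -0.1]
grip_width: 0.698
finger_force: 0.0
[0.50274417 0.03028685 0.06359005] 0.0007891486689020624
to go tool x,y mm 2.320791555493927 1.1051220026706507
```

```bash
python3 -m inch '-.6 -.17 0 0 .7;-.7 -.2 0 0 .7;-.8 -.22 0 0 .7;-.8 -.22 0 0 .7;-.6 -.18 0 0 .7;-.09 -.02 .2 0 .7;0 0 .5 0 .7;0 0 .5 0 .7;0 0 .4 0 .7;0 0 .06 0 .7' 12;python3 -m inch '0 0 0 0 0;0 0 0 0 0;0 0 0 0 0;0 0 0 0 0;0 0 0 0 0;0 0 0 0 0;0 0 0 0 0' 12;python3 -m inch '.02 0.01 0 0 0;.025 .01 0 0 0;.025 .01 0 0 0;0 0 0 0 0;0 0 0 0 0' 12
```

```text
t: 23.25
tcp_pos: [0.5021, 0.0283, 0.2895]
tool_rot: [-0.002, 0.769, 0.64, -0.002]
force: [0.6, -0.4, 1.2]
grip_width: 0.699
finger_force: 0.0
t: 23.95
tcp_pos: [0.504, 0.0286, 0.2933]
tool_rot: [0.0, 0.768, 0.64, 0.001]
force: [-1.6, 0.2, 6.5]
grip_width: 0.378
finger_force: 12.0
t: 24.45
tcp_pos: [0.5048, 0.0296, 0.2932]
tool_rot: [0.001, 0.768, 0.641, -0.002]
force: [-6.8, -7.2, 10.1]
grip_width: 0.377
finger_force: 12.0
```

```bash
python3 -m inch '0 0 -.04 0 0;.02 0.01 0 0 0;.02 0.01 0 0 0;0 0 0 0 0;0 0 0 0 0' 12
```

```text
t: 24.95
tcp_pos: [0.5061, 0.0326, 0.2933]
tool_rot: [-0.0, 0.768, 0.64, -0.0]
force: [-3.0, -1.9, -1.8]
grip_width: 0.372
finger_force: 12.0
```

```bash
python3 -m inch '0 0 0 0 .7;0 0 0 0 .7;0 0 0 0 .7;0 0 0 0 .7;0 0 -.4 0 .7;0 0 -.8 0 .7;0 0 -.5 0 .7;.7 .2 0 0 .7;.8 .2 0 0 .7;.8 .2 0 0 .7' 6;python3 -m inch '.8 .2 0 0 .7;.4 .2 0 0 .7;0 0 0 0 .7'
python3 - <<'E'
from h import *
f=grab("top"); X=cloud(f)
mm,c=edge(f,X,.113,.127,(.3,.6,-.12,.3)); x,e=circ(ray(f,c,.12)); print(x,e)
S=np.array([.50425,.03237]);d=S-x[:2];print("to go tool x,y mm",d@[.1805,.9836]*1e3,d@[.9836,-.1805]*1e3)
E
```

```text
t: 25.95
tcp_pos: [0.5472, 0.1195, 0.3627]
tool_rot: [0.0, 0.769, 0.64, 0.001]
force: [0.3, -0.0, 0.5]
grip_width: 0.699
finger_force: 0.0
t: 26.25
tcp_pos: [0.572, 0.1644, 0.3619]
tool_rot: [0.0, 0.768, 0.641, 0.0]
force: [0.3, -0.3, 0.8]
grip_width: 0.699
finger_force: 0.0
[0.50427397 0.03412757 0.06358024] 0.0007994531108496259
to go tool x,y mm -1.7330765898009926 0.2936687917246979
```

```bash
python3 -m inch '-.6 -.17 0 0 .7;-.7 -.21 0 0 .7;-.8 -.23 0 0 .7;-.8 -.23 0 0 .7;-.6 -.19 0 0 .7;-.01 0 .2 0 .7;0 0 .5 0 .7;0 0 .5 0 .7;0 0 .4 0 .7;0 0 .05 0 .7' 10;python3 -m inch '0 0 0 0 0;0 0 0 0 0;0 0 0 0 0;0 0 0 0 0;0 0 0 0 0;0 0 0 0 0;0 0 0 0 0' 10;python3 -m inch '-.02 0 -.02 0 0;-.02 0 0 0 0;0 0 0 0 0;0 0 0 0 0' 10
```

```text
t: 27.3
tcp_pos: [0.5037, 0.0322, 0.2932]
tool_rot: [-0.002, 0.768, 0.64, -0.002]
force: [-1.5, 0.4, 0.7]
grip_width: 0.699
finger_force: 0.0
t: 28.0
tcp_pos: [0.5056, 0.0324, 0.2969]
tool_rot: [0.0, 0.768, 0.64, 0.001]
force: [-0.2, 1.1, 6.4]
grip_width: 0.379
finger_force: 10.0
t: 28.4
tcp_pos: [0.5052, 0.0314, 0.2969]
tool_rot: [-0.0, 0.768, 0.64, 0.001]
force: [2.0, 4.8, 2.5]
grip_width: 0.374
finger_force: 10.0
```

```bash
python3 -m inch '-.01 0 -.02 0 0;0 0 0 0 0;0 0 0 0 0' 10
```

```text
t: 28.7
tcp_pos: [0.5045, 0.0304, 0.2969]
tool_rot: [-0.0, 0.768, 0.64, -0.0]
force: [1.3, 3.3, -3.7]
grip_width: 0.382
finger_force: 10.0
```

```bash
python3 -m inch '0 0 0 0 .7;0 0 0 0 .7;0 0 0 0 .7;0 0 0 0 .7;0 0 -.4 0 .7;0 0 -.8 0 .7;0 0 -.5 0 .7;.7 .2 0 0 .7;.8 .2 0 0 .7;.8 .2 0 0 .7' 6;python3 -m inch '.8 .2 0 0 .7;.4 .2 0 0 .7;0 0 0 0 .7'
python3 - <<'E'
from h import *
f=grab("top"); X=cloud(f)
mm,c=edge(f,X,.113,.127,(.3,.6,-.12,.3)); x,e=circ(ray(f,c,.12)); print(x,e)
S=np.array([.50425,.03237]);d=S-x[:2];print("to go tool x,y mm",d@[.1805,.9836]*1e3,d@[.9836,-.1805]*1e3)
cv2.imwrite("pics/t9.png",cv2.resize(f["frame"][170:270,230:390],(800,500),interpolation=cv2.INTER_CUBIC)[:,:,::-1])
col=X[(X[...,2]>.14)&(X[...,2]<.16)&(X[...,0]>.43)&(X[...,0]<.52)&(X[...,1]<-.08)&(X[...,1]>-.17)]
print("col",cv2.minAreaRect(col[:,:2].astype(np.float32)))
ti=(X[...,2]>.012)&(X[...,2]<.026)&(X[...,1]>-.26)&(X[...,1]<-.15)&(X[...,0]<.4)&(X[...,0]>.28)
print("timer",cv2.minAreaRect(X[ti][:,:2].astype(np.float32)))
E
```

```text
t: 29.7
tcp_pos: [0.5454, 0.1171, 0.3662]
tool_rot: [0.0, 0.769, 0.64, 0.0]
force: [0.8, -1.1, 0.0]
grip_width: 0.702
finger_force: 0.0
t: 30.0
tcp_pos: [0.5703, 0.1622, 0.3654]
tool_rot: [0.0, 0.768, 0.641, 0.0]
force: [0.5, -1.2, 0.3]
grip_width: 0.7
finger_force: 0.0
[0.50285078 0.03222778 0.06356471] 0.0007826796041391759
to go tool x,y mm 0.3924438176028174 1.3506016106298926
col ((0.47598570585250854, -0.12945929169654846), (0.02214544452726841, 0.021977508440613747), 81.726318359375)
timer ((0.343470960855484, -0.20722582936286926), (0.06844376027584076, 0.06462174654006958), 7.775426864624023)
```

View pics/t9.png

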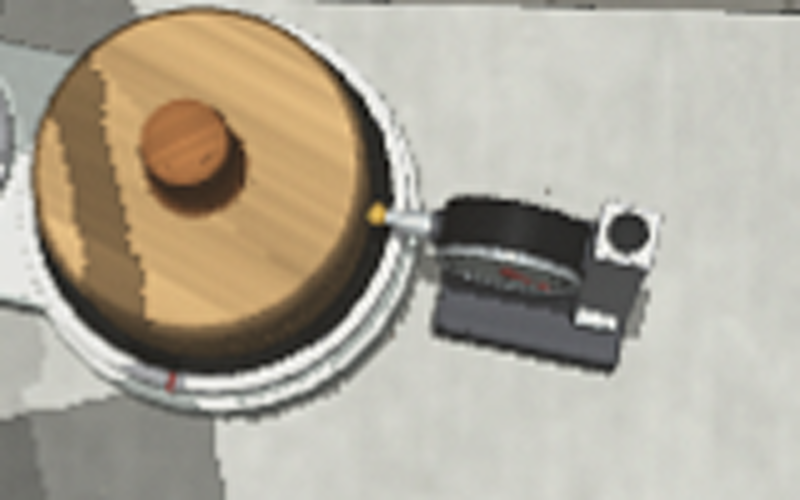

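```bash
python3 -m inch '-.6 -.16 0 0 .7;-.7 -.2 0 0 .7;-.8 -.22 0 0 .7;-.8 -.22 0 0 .7;-.58 -.185 0 0 .7;-.01 0 .2 0 .7;0 0 .5 0 .7;0 0 .5 0 .7;0 0 .4 0 .7;0 0 .06 0 .7' 10;python3 -m inch '0 0 0 0 0;0 0 0 0 0;0 0 0 0 0;0 0 0 0 0;0 0 0 0 0;0 0 0 0 0;0 0 0 0 0;0 0 -.03 0 0;0 0 0 0 0' 10
```

```text
t: 31.05
tcp_pos: [0.504, 0.0305, 0.2963]
tool_rot: [-0.002, 0.769, 0.64, -0.002]
force: [-0.1, 0.4, 0.0]
grip_width: 0.701
finger_force: 0.0
t: 31.95
tcp_pos: [0.5051, 0.0308, 0.3001]
tool_rot: [-0.0, 0.768, 0.64, -0.0]
force: [-1.8, 2.3, -0.4]
grip_width: 0.37
finger_force: 10.0
```

```bash
python3 -m inch '.005 .015 0 0 0;.005 .015 0 0 0;0 0 0 0 0;0 0 0 0 0' 10;python3 -m inch '0 0 0 0 .7;0 0 0 0 .7;0 0 0 0 .7;0 0 0 0 .7;0 0 -.4 0 .7;0 0 -.8 0 .7;0 0 -.5 0 .7;.7 .2 0 0 .7;.8 .2 0 0 .7;.8 .2 0 0 .7' 6;python3 -m inch '.8 .2 0 0 .7;.4 .2 0 0 .7;0 0 0 0 .7'
python3 - <<'E'
from h import *
f=grab("top"); X=cloud(f)
mm,c=edge(f,X,.113,.127,(.3,.6,-.12,.3)); x,e=circ(ray(f,c,.12)); print(x,e)
S=np.array([.50425,.03237]);d=S-x[:2];print("to go tool x,y mm",d@[.1805,.9836]*1e3,d@[.9836,-.1805]*1e3)
E
```

```text
t: 32.35
tcp_pos: [0.5056, 0.0309, 0.3001]
tool_rot: [-0.001, 0.768, 0.64, -0.002]
force: [-7.2, 1.2, 2.9]
grip_width: 0.377
finger_force: 10.0
t: 33.35
tcp_pos: [0.5476, 0.1176, 0.369]
tool_rot: [0.001, 0.769, 0.64, 0.001]
force: [0.7, -0.6, 0.5]
grip_width: 0.701
finger_force: 0.0
t: 33.65
tcp_pos: [0.5724, 0.1627, 0.3682]
tool_rot: [0.0, 0.768, 0.641, 0.0]
force: [0.2, -0.4, -1.7]
grip_width: 0.697
finger_force: 0.0
[0.50332136 0.03217057 0.06359478] 0.0008500497130649602
to go tool x,y mm 0.36378416117661394 0.8774147040348289
```

```bash
python3 -c "
from workcell import manip
print(manip.finish_job())"
```

```text
the job is handed in; nothing more can be done
None
```

The job is handed in at 33.7 s: the gauge stands upright at the turntable's right, the high spot was cranked to the plunger, and the dolly is centred to about 1 mm by camera; the plunger still looks to be touching it, at roughly 10 mm of press by geometry (I did not read the dial), and the timer has not moved.

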